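# Hold the offset lever level over its drilling fixture

### The arm

A 6-joint arm with a two-finger parallel gripper is mounted at the origin on a cart in front of the work surface, level with it; the furniture and walls round the work are solid. World frame = base frame: x ahead of the robot, y to its left, z up, the work surface at z = 0. Lengths are in mm, angles in rad, forces in N, time in s.
With the tool pointing down it reaches from about 275 to 750 mm from the base axis. Payload 10.2 kg.
Tool frame: the origin (TCP) lies between the finger pads; the fingertips stand 11 mm ahead of it and the grasp point (between the pads) lies 8 mm behind it; z points along the fingers, y is the line along which they close (so a half turn about z gives the same grasp; the last joint's range is limited). The gripper opens to 85 mm and grips with 20 to 120 N. Pads are 22 mm wide; open, the fingers measure 114 mm over their backs; the gripper's body (76 mm by 85 mm) begins 54 mm behind the grasp point. The pads swing forward as they close: fully open they stand 13 mm farther back than shut.
Start: joints at [-1.543, 0.313, 1.498, -0, 1.331, -0.223], TCP at [130.28, -508.585, 242.294] pointing down, gripper open.
Joint ranges: [-2.94, 2.94], [-0.97, 2.17], [0.19, 2.56], [-1.23, 4.37], [0.02, 3.11], [-2.88, 2.88]. Speed limits (rad/s): [2.39, 2.39, 3.01, 3.14, 3.14, 3.14].

### API

Orientations are given as a unit quaternion [w, x, y, z].
In Python, from rig import sense, eyes, finish_job gives the robot as it stands.
- The arm moves only by the shell command python3 -m jog 'ROWS' [FORCE]. ROWS is JSON, a list of rows, each a list of 7 numbers: the shift along the tool's x, y, z in m, then the turn, a rotation vector about the tool's x, y, z in rad, then the finger opening in m, from 0 to 0.0854. In form: [[dx, dy, dz, rx, ry, rz, gripper], ...]. A call has 1 to 5 rows; each row shifts and turns the commanded pose from where the row before left it, along the tool's axes as they then stand; what a row does not reach is not made up. A row lasts 1/10 s, in which the tool goes at most 50 mm and 8.59 degrees, less where a joint would pass 70% of its speed; a pose out of reach is approached as far as the arm can. A call is refused whole if a number of a shift passes 0.05 or a number of a turn 0.15, either way. A call with a gripper value outside its range is refused whole. The fingers move at their own pace and stop on an object; FORCE is the grip in N (left out, the last holds). Time passes only in rows, so rows that do not move let the fingers close. It gives the time, the measured TCP pose, the force, the opening and the grip force at its end, in the units of the state.
- sense(): the state, without advancing time (a new reading comes with each control period).
- eyes.capture(name): name is "scene" or "top" or "wrist"; returns the picture (400x640x3 uint8, red, green, blue); there is no depth.
- eyes.calibration(name): a dict with "fx", "fy", "cx", "cy" (pixels), "cam_to_world" (4x4, takes a point from camera to world coordinates); the wrist camera has in their place "mount" (4x4, takes a point from camera to tool coordinates, whose origin is the TCP and whose axes are the flange's). Camera axes: x right, y down, z forward; pixel columns grow to the right and rows downward; lengths in mm; the calibration is good to about 2 mm. The wrist camera is an equidistant fisheye: a pixel r from the principal point sees the ray r / f radians off the axis. A picture is of the moment at which its call begins: read the wrist's pose just before it. calibration takes no time and is no camera call.
- finish_job(): hands the job in; it is judged then, once.
The state is a dict: "time_s": time; "joints": joint angles; "dq": joint speeds; "tau": joint torques, N m; "eef_pos": TCP position; "ee_rot": TCP orientation; "force": force on the tool from outside, world axes, zero at the start; "wrist_torque": the same for the moment, N m; "grip_width": opening from 0.0 (shut) to 1.0 (fully open); "grip_force": force on a finger pad.
Only numpy, scipy, OpenCV 4.12 (cv2) and the standard library are available. Lean on these libraries where they do the work, as an engineer would, in place of code of your own. Each camera call takes 0.05 s, during which the arm holds its last target. There are 200 camera calls.

### The job

First fold the orange chip guard of the drilling fixture up until it stands upright, and leave it so. Then lift the grey offset lever by its balance point, the yellow band, and carry it level to the fixture without touching the fixture with it. Finish while still holding it there, gripped at the band, level and still, with its big bore straight above the thick post, its small eye straight above the thin pin and its underside about 5 cm above the top of the thick post; leave the other things on the bench alone.

Things in the scene. Friction and masses are not known exactly. Their poses are not given: they have to be found in the camera images.
- guard (a joint): angle (rad) of the orange chip guard about its hinge: 0 = lying level over the fixture, 1.57 = upright; it can go on to 2.1. The hinge is stiff (a push of about 1.5 N at the free edge) and the guard stays where it is left. It starts partly raised, between 0.55 and 1.0
- guard_hinge (a point): middle of the guard's hinge line, 50 mm above the bench, near the fixture's far edge; fixed to the fixture: y along the hinge, x away from the robot, z up. The guard is 156 mm wide along y, 4 mm thick, 76 mm from hinge to free edge. Closed fingers pointing down, tips 20 mm below the free edge at mid-width, pushing it towards +x and rising with it along its arc (a level push jams), fold it up; upright, its near face is at x = -2 mm
- guard_edge (a point): middle of the guard's free edge, moves with the guard: at angle a it lies at x = -76 mm x cos a, z = +76 mm x sin a from guard_hinge
- post_top (a point): centre of the top of the thick dark steel post (20 mm diameter) of the fixture, 45 mm above the bench, at x = -60 mm, y = +85 mm from guard_hinge, same axes. Only the guard, its hinge and the two blue ears that carry it stand higher than this
- pin_top (a point): centre of the top of the thin dark steel pin (9 mm diameter) of the fixture, 36 mm above the bench, at x = +18 mm, y = -170 mm from post_top in the fixture's axes
- lever_balance (a point): balance point of the grey offset lever (0.25 to 0.42 kg), in the yellow band 18 mm long, at mid-section of the bar, 18 mm above the underside (true centre of mass: 3 mm to its +x side). The bar here is 14 mm wide (x) and 20 mm high (8 to 28 mm above the underside), straight along y; z is up. The lever is 210 mm long, lies flat on boss and eye
- lever_bore (a point): centre of the bore of the lever's big boss, at the underside: 49 mm from the balance point along +y of lever_balance. Boss 52 mm outer diameter, bore 24 mm, 36 mm high, flat underside
- lever_eye (a point): centre of the lever's small eye, at the underside: 121 mm from the balance point along -y and 18 mm along +x. Eye 28 mm outer diameter, hole 14 mm, 30 mm high
- lever: the lever; origin at the underside straight below lever_balance, same axes
- fixture: the drilling fixture with post, pin and guard: aluminium plate 150 (x) x 250 (y) x 14 mm fixed to the bench, guard along its far side; origin at the centre of its underside, 60 mm in front of the hinge line, axes as guard_hinge (yaw within 15 degrees of the robot's)
- timer: white bench timer, 66x66x24 mm; bystander, origin at its underside
- tape_roll: roll of masking tape lying flat, 87 mm across, 19 mm high; bystander, origin at its underside
- side_cutters: side cutters with blue handles, 50x143x14 mm, lying flat; bystander, origin at its underside
- usb_stick: dark blue memory stick, 18x52x8 mm; bystander, origin at its underside
- hex_key: bare steel hex key, 29x91x5 mm; bystander, origin at its underside
Not all that is in view belongs to the job. Of the things that look like the lever, the larger one is meant.

How it is judged:
By the outcome, as a careful person would: the job done as asked, in the order asked, and still so for the second after the job is handed in, while the arm keeps its last pose, push and grip.
It also fails if it takes over 64 s, if anything falls off the work surface, if the arm or the gripper's body presses on something with over 40 N, if the wrist force passes 120 N, or if a joint passes its speed limit or range.

## Working session

There is one attempt and no reset: what is moved stays moved. The work goes in short steps, Python scripts to look and compute and a shell command to move; the robot and the scene stay as the last step left them, time stands still between calls to the robot, and variables do not carry over. Pictures are saved under pics/ and viewed, at most 13 in all, crops included, and the job is handed in when it is done.

```bash
mkdir -p pics; ls; python3 - <<'E'
from rig import sense, eyes
import cv2
s=sense();print(s)
for n in("top","scene"):
    im=eyes.capture(n);cv2.imwrite(f"pics/{n}0.png",im[:,:,::-1]);c=eyes.calibration(n);print(n,c)
print(eyes.calibration("wrist"))
E
```

```text
pics
{'time_s': 0.0, 'joints': array([-1.54339529e+00,  3.13464885e-01,  1.49846056e+00, -1.98006015e-05,
        1.33103542e+00, -2.23411478e-01]), 'dq': array([-1.46061461e-03, -6.42261477e-04, -1.01014959e-03, -8.14528257e-04,
       -1.02614789e-05, -2.16630110e-05]), 'tau': array([ 5.11172493e-05, -4.12264431e+01, -2.59742260e+01, -1.87015826e-04,
        4.11340196e-03, -1.11711344e-06]), 'eef_pos': array([ 130.27072979, -508.31187238,  241.71862591]), 'ee_rot': array([-6.81766402e-04,  9.92146409e-01,  1.25080118e-01,  5.73695647e-05]), 'force': array([ 0.41756431, -0.7645733 ,  0.59316196]), 'wrist_torque': array([-0.01836961, -0.00064793, -0.04232005]), 'grip_force': 0.0, 'grip_width': 1.0015482935577291}
top {'fx': 422.66757481890477, 'fy': 422.66757481890477, 'cx': 312.49946522708063, 'cy': 203.2203655657757, 'cam_to_world': array([[-2.59075361e-02, -9.82209902e-01,  1.85990610e-01,
         3.93099528e+02],
       [-9.99519395e-01,  2.22832672e-02, -2.15507604e-02,
         4.81734179e+01],
       [ 1.70228919e-02, -1.86459549e-01, -9.82315152e-01,
         1.12147904e+03
[... 311 characters left out ...]
8260295e-01, -4.03478734e-01,  5.91301507e-01,
        -9.77916421e+02],
       [-1.64891394e-02, -8.16735297e-01, -5.76776874e-01,
         1.02930619e+03],
       [ 0.00000000e+00,  0.00000000e+00,  0.00000000e+00,
         1.00000000e+00]])}
{'fx': 309.70691628693146, 'fy': 309.70691628693146, 'cx': 317.03863232425215, 'cy': 198.13112994674788, 'mount': array([[-1.26449435e-04, -9.60631912e-01, -2.77824250e-01,
         7.00001403e+01],
       [ 9.99999927e-01, -2.21380688e-04,  3.10325420e-04,
        -7.49239824e-01],
       [-3.59613425e-04, -2.77824191e-01,  9.60631870e-01,
        -1.31046736e+02],
       [ 0.00000000e+00,  0.00000000e+00,  0.00000000e+00,
         1.00000000e+00]])}
```

View pics/top0.png

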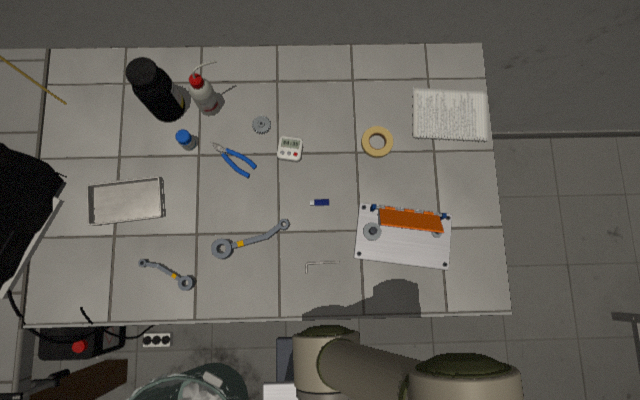

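View pics/scene0.png

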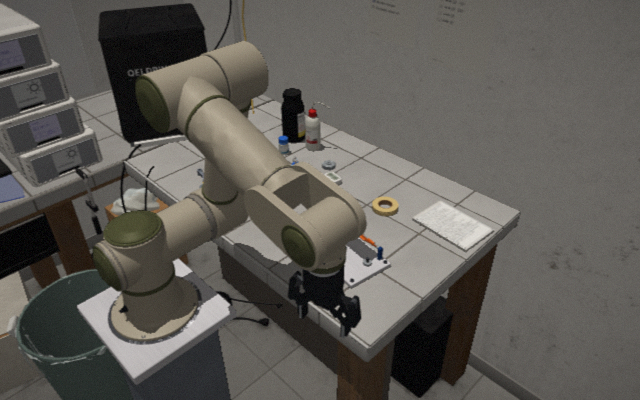

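The top view shows two lever-like parts. One has its boss at (222,248), eye at (285,224) and band at (240,243); the other has its boss at (186,283), eye at (144,263) and band near (174,275). The first is longer, about 67 px against 46, so it fits "the larger". I'll confirm this in a crop and locate the fixture: post about (372,231), guard orange at (410,219).

```bash
python3 - <<'E'
import cv2,numpy as np
im=cv2.imread("pics/top0.png")
a=cv2.resize(im[205:300,130:300],None,fx=4.6,fy=4.6,interpolation=cv2.INTER_CUBIC)
cv2.imwrite("pics/c1.png",a)
b=cv2.resize(im[195:275,345:460],None,fx=6.9,fy=6.9,interpolation=cv2.INTER_CUBIC)
cv2.imwrite("pics/c2.png",b)
E
```

```text
(no output)
```

View pics/c1.png

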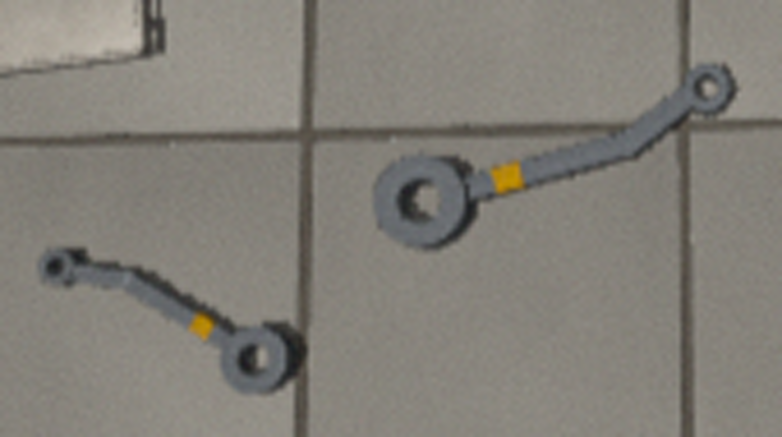

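View pics/c2.png

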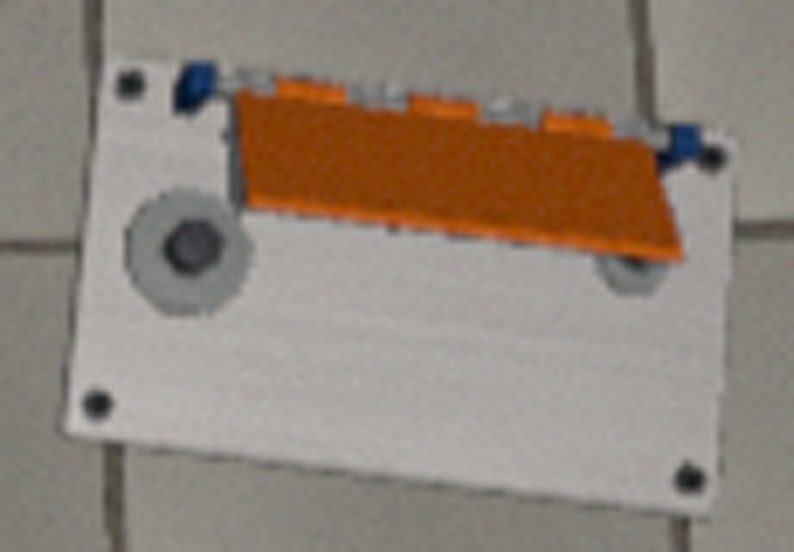

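The crop confirms it. The larger lever's boss top is at crop (420,201), eye at (709,88) and band at (508,178); the lower-left one is clearly smaller and mirrored. In the fixture crop, the post top is at (193,247), the plate holes at (131,84), (711,157), (690,480) and (97,404), and the guard's free edge runs from (248,208) to (682,258).

```bash
cat > h.py <<'E'
import numpy as np
from rig import sense, eyes
from scipy.spatial.transform import Rotation as R
def ray2z(n,u,v,z):
    c=eyes.calibration(n);M=c["cam_to_world"]
    d=M[:3,:3]@[(u-c["cx"])/c["fx"],(v-c["cy"])/c["fy"],1];o=M[:3,3]
    return o+d*(z-o[2])/d[2]
def tool(s):
    q=s["ee_rot"];return R.from_quat([q[1],q[2],q[3],q[0]])
def wray(u,v,s,z):   # wrist pixel -> world at height z
    c=eyes.calibration("wrist");dx,dy=u-c["cx"],v-c["cy"];r=np.hypot(dx,dy);th=r/c["fx"]
    k=np.sin(th)/max(r,1e-9);d=np.array([dx*k,dy*k,np.cos(th)])
    T=tool(s);m=c["mount"];o=T.apply(m[:3,3])+s["eef_pos"];d=T.apply(m[:3,:3]@d)
    return o+d*(z-o[2])/d[2]
def w2wpix(p,s):
    c=eyes.calibration("wrist");T=tool(s);m=c["mount"]
    q=m[:3,:3].T@(T.inv().apply(np.array(p)-s["eef_pos"])-m[:3,3]);r=np.hypot(q[0],q[1]);th=np.arctan2(r,q[2])
    return np.array([c["cx"]+q[0]/r*th*c["fx"],c["cy"]+q[1]/r*th*c["fx"]])
E
python3 - <<'E'
from h import *
np.set_printoptions(precision=1,suppress=True)
def c(x,y,x0,y0,f,z): return ray2z("top",x0+(x+.5)/f-.5,y0+(y+.5)/f-.5,z)
L=lambda x,y,z:c(x,y,130,205,4.6,z);F=lambda x,y,z:c(x,y,345,195,6.9,z)
b,e,m=L(420,201,36),L(709,88,30),L(508,178,28);print("boss",b,"eye",e,"band",m)
d=b-e;ang=np.arctan2(d[1],d[0])-np.arctan2(170,-18);print("yaw lever",ang,np.hypot(*d[:2]))
p=F(193,247,45);print("post",p)
H=[F(x,y,14) for x,y in((131,84),(711,157),(690,480),(97,404))];print(np.array(H))
d=H[0]-H[1]+H[3]-H[2];print("yaw fix",np.arctan2(-d[0],d[1]),"centre",np.mean(H,axis=0))
d=F(105,57,14)-F(735,130,14);print(np.arctan2(-d[0],d[1]),np.hypot(*d[:2]))
C=[F(x,y,14) for x,y in((105,57),(735,130),(712,515),(66,434))];print(np.mean(C,axis=0))
yw=np.arctan2(*(np.array([-1,1])*(H[0]-H[1]+H[3]-H[2])[:2]));Rz=R.from_euler('z',yw)
g=np.mean(C,axis=0);g[2]=0
hinge=Rz.apply([60,0,50])+g;print("hinge from centre",hinge,"from post",p+Rz.apply([60,-85,5]))
M=eyes.calibration("top")
for a in np.arange(.5,1.05,.1):
    P=[hinge+Rz.apply([-76*np.cos(a),y,76*np.sin(a)]) for y in(78,-78)]
    cw=M["cam_to_world"];q=[(cw[:3,:3].T@(x-cw[:3,3])) for x in P]
    print(a,[((M["fx"]*x[0]/x[2]+M["cx"]-345)*6.9,(M["fy"]*x[1]/x[2]+M["cy"]-195)*6.9) for x in q])
E
```

```text
boss [486.8 261.2  36. ] eye [547.1 100.5  30. ] band [499.2 213.8  28. ]
yaw lever 0.25355295255581844 171.69271312149905
post [ 522.5 -127.8   45. ]
[[ 590.1 -112.1   14. ]
 [ 556.4 -335.2   14. ]
 [ 433.2 -316.6   14. ]
 [ 467.3  -93.2   14. ]]
yaw fix -0.1509484432077968 centre [ 511.8 -214.3   14. ]
-0.14017412028859605 245.32067659901952
[ 511.  -213.2   14. ]
hinge from centre [ 570.3 -222.2   50. ] from post [ 569.  -220.8   50. ]
0.5 [(np.float64(229.52138106850063), np.float64(247.05701162965082)), (np.float64(662.906328263446), np.float64(302.08976639190166))]
0.6 [(np.float64(233.67886591146453), np.float64(233.82297124128323)), (np.float64(669.4164812932194), np.float64(289.14068110062465))]
0.7 [(np.float64(237.84073491144818), np.float64(218.86092132414407)), (np.float64(675.7280279774396), np.float64(274.4359327290056))]
0.7999999999999999 [(np.float64(241.95833880327973), np.float64(202.3204648292083)), (np.float64(681.7641450024622), np.float64(258.1217033148876))]
0.8999999999999999 [(np.float64(245.98233563893288), np.float64(184.3767890107556)), (np.float64(687.4497258620511), np.float64(240.3701029964634))]
0.9999999999999999 [(np.float64(249.86353794191845), np.float64(165.2286703032318)), (np.float64(692.7127923967641), np.float64(221.37724425255254))]
```

```bash
J="python3 -m jog"; $J '[[0.041,-0.02,0,0,0,0,0],[0.041,-0.02,0,0,0,0,0],[0.041,-0.02,0,0,0,0,0],[0.041,-0.02,0,0,0,0,0],[0.041,-0.02,0,0,0,0,0]]'; $J '[[0.041,-0.02,0,0,0,0,0],[0.041,-0.02,0,0,0,0,0],[0.041,-0.02,0,0,0,0,0],[0.041,-0.02,0,0,0,0,0],[0.041,-0.02,0,0,0,0,0]]'; $J '[[0,0,0,0,0,0.134,0],[0,0,0,0,0,0.134,0],[0,0,0,0,0,0.134,0],[0,0,0,0,0,0,0],[0,0,0,0,0,0,0]]'
python3 - <<'E'
from h import *
import cv2
s=sense();print(s["time_s"],s["eef_pos"],s["joints"],tool(s).as_matrix().round(4),s["force"])
cv2.imwrite("pics/w1.png",eyes.capture("wrist")[:,:,::-1])
hg=np.array([569.5,-221.5,50]);Z=R.from_euler('z',-.151)
for a in (.7,.8,.9): print(a,[w2wpix(hg+Z.apply([-76*np.cos(a),y,76*np.sin(a)]),s).round(1) for y in (78,0,-78)])
print("hinge",[w2wpix(hg+Z.apply([0,y,0]),s).round(1) for y in (78,0,-78)])
print("post",w2wpix(hg+Z.apply([-60,85,-5]),s),"pin",w2wpix(hg+Z.apply([-42,-85,-14]),s))
E
```

```text
time_s: 0.6
eef_pos: [305.1, -359.3, 242.2]
ee_rot: [-0.0, 0.992, 0.125, -0.0]
force: [0.0, -0.5, 0.9]
grip_width: 0.14
grip_force: 0.0
time_s: 1.1
eef_pos: [479.0, -211.5, 242.1]
ee_rot: [-0.0, 0.992, 0.125, -0.0]
force: [0.4, -1.1, -0.2]
grip_width: -0.001
grip_force: 0.0
time_s: 1.6
eef_pos: [477.7, -213.1, 242.1]
ee_rot: [-0.0, 0.997, -0.074, -0.0]
force: [-0.4, -0.3, 0.4]
grip_width: -0.001
grip_force: 0.0
1.6 [ 477.70995977 -213.06841069  242.09040182] [-6.43763204e-01  3.09049342e-01  1.50346430e+00  2.07160676e-05
  1.32958183e+00  1.07473055e+00] [[ 9.891e-01 -1.472e-01 -4.000e-04]
 [-1.472e-01 -9.891e-01  3.000e-04]
 [-4.000e-04 -3.000e-04 -1.000e+00]] [-0.38237573 -0.33341716  0.35315401]
0.7 [array([226.4, 152.3]), array([311.5, 151.2]), array([397.3, 152.5])]
0.8 [array([224.4, 147.4]), array([311.4, 146.1]), array([399.2, 147.6])]
0.9 [array([222.5, 141.7]), array([311.3, 140.2]), array([400.9, 141.9])]
hinge [array([238. ,  91.7]), array([312.4,  89.6]), array([387.3,  91.6])]
post [234.31002378 147.33680251] pin [389.77084824 130.5027131 ]
```

View pics/w1.png

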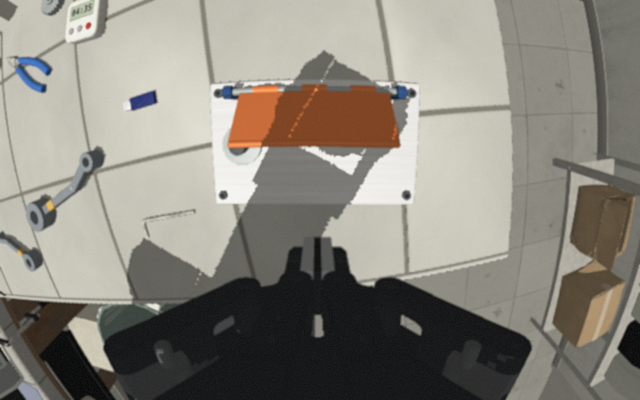

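The wrist view shows the guard's free edge from (230,147) to (400,146), which matches an angle of about 0.8, and the fingers are lined up with its middle. I'll descend and approach it.

```bash
J="python3 -m jog"; $J '[[0,-0.005,0.037,0,0,0,0],[0,0,0.037,0,0,0,0],[0,0,0.037,0,0,0,0],[0,0,0.036,0,0,0,0],[0.01,0,0,0,0,0,0]]'; $J '[[0.008,0,0,0,0,0,0],[0.004,0,0,0,0,0,0],[0.003,0,0,0,0,0,0],[0,0,0,0,0,0,0]]' | grep -E "pos|force:";  $J '[[0.004,0,-0.003,0,0,0,0],[0.004,0,-0.003,0,0,0,0],[0,0,0,0,0,0,0]]' | grep -E "pos|force:"
python3 - <<'E'
from h import *
import cv2
s=sense();print(s["time_s"],s["eef_pos"],s["force"])
im=eyes.capture("wrist")[:,:,::-1];cv2.imwrite("pics/w2.png",cv2.resize(im[20:300,170:470],None,fx=2,fy=2))
E
```

```text
time_s: 2.15
eef_pos: [486.2, -208.3, 91.5]
ee_rot: [-0.002, 0.997, -0.075, -0.004]
force: [-0.1, -0.0, 0.7]
grip_width: -0.001
grip_force: 0.0
eef_pos: [504.0, -212.2, 96.4]
force: [-0.0, 0.4, -0.2]
grip_force: 0.0
eef_pos: [511.4, -213.2, 102.2]
force: [-1.9, 0.4, 1.8]
grip_force: 1.2
2.85 [ 511.40370874 -213.18916007  102.21815413] [-1.86081898  0.39551612  1.79990906]
```

View pics/w2.png

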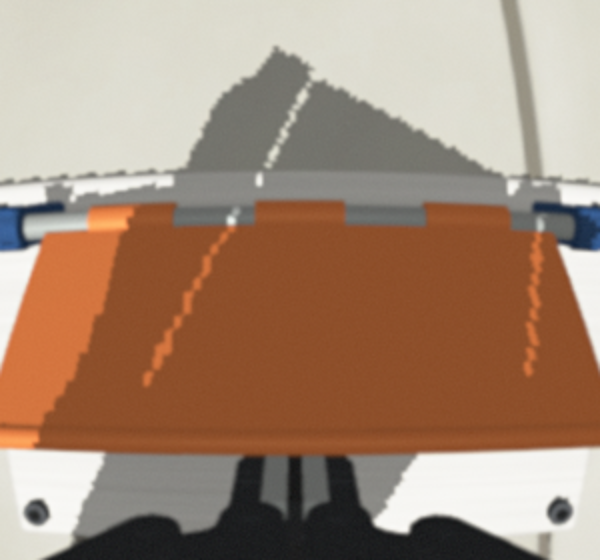

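Fingers are touching the guard at about 0.87 rad. Now I'll follow its arc.

```bash
J="python3 -m jog"; $J '[[0.004,0,-0.002,0,0,0,0],[0.003,0,-0.002,0,0,0,0],[0.004,0,-0.002,0,0,0,0],[0.003,0,-0.002,0,0,0,0],[0.003,0,-0.0015,0,0,0,0]]' | grep -E "pos|force:"; $J '[[0.004,0,-0.0015,0,0,0,0],[0.004,0,-0.001,0,0,0,0],[0.003,0,-0.001,0,0,0,0],[0.004,0,-0.001,0,0,0,0],[0.003,0,-0.001,0,0,0,0]]' | grep -E "pos|force:"; $J '[[0.004,0,-0.0005,0,0,0,0],[0.003,0,0,0,0,0,0],[0,0,0,0,0,0,0]]' | grep -E "pos|force:"
python3 - <<'E'
from h import *
s=sense();print(s["time_s"],s["eef_pos"],s["force"],R.from_euler('z',.151).apply(s["eef_pos"]-[569.5,-221.5,50]))
E
```

```text
eef_pos: [528.4, -215.8, 110.9]
force: [-1.9, -0.4, 1.4]
grip_force: 1.1
eef_pos: [546.1, -218.4, 116.2]
force: [-0.9, 0.5, -2.2]
grip_force: 0.5
eef_pos: [553.2, -219.5, 116.8]
force: [0.0, -0.6, 0.3]
grip_force: 0.0
4.2 [ 553.15729515 -219.50880761  116.7612431 ] [ 0.00213581 -0.59632799  0.28304294] [-16.45627235  -0.48984636  66.7612431 ]
```

```bash
J="python3 -m jog"; $J '[[0.002,0,0,0,0,0,0],[0,0,0,0,0,0,0]]' | grep -E "pos|force:"; $J '[[0.0015,0,0,0,0,0,0],[0,0,0,0,0,0,0]]' | grep -E "pos|force:"
$J '[[-0.015,0,0,0,0,0,0],[-0.035,0,-0.01,0,0,0,0],[-0.035,0,-0.02,0,0,0,0],[-0.03,0,-0.03,0,0,0,0],[0,0,0,0,0,0,0]]' | grep -E "pos|force:"
python3 - <<'E'
from h import *
import cv2
s=sense();print(s["time_s"],s["eef_pos"])
im=eyes.capture("wrist")[:,:,::-1];t=eyes.capture("scene")[:,:,::-1]
np.save("w3.npy",im)
cv2.imwrite("pics/w3.png",np.vstack([cv2.resize(im[60:200,220:420],None,fx=4,fy=4,interpolation=2)[:, :]]))
cv2.imwrite("pics/s3full.png",t)
hg=np.array([569.5,-221.5,50]);Z=R.from_euler('z',-.151)
for a in (1.4,1.5,1.57,1.65,1.75): print(a,[((w2wpix(hg+Z.apply([-76*np.cos(a)-2*np.sin(a),y,76*np.sin(a)]),s)-[220,60])*4).round(0) for y in (78,0,-78)])
print("hinge",[((w2wpix(hg+Z.apply([0,y,0]),s)-[220,60])*4).round(0) for y in (78,0,-78)])
print("post",(w2wpix(hg+Z.apply([-60,85,-5]),s)-[220,60])*4,"pin",(w2wpix(hg+Z.apply([-42,-85,-14]),s)-[220,60])*4)
E
```

```text
eef_pos: [554.8, -219.8, 116.8]
force: [-0.3, 0.3, -0.1]
grip_force: 0.0
eef_pos: [556.3, -220.0, 116.8]
force: [-1.0, -0.3, 1.1]
grip_force: 0.1
eef_pos: [441.5, -203.0, 180.3]
force: [0.7, -0.2, -0.3]
grip_force: 0.0
5.1 [ 441.50899075 -202.95718877  180.27366272]
1.4 [array([-116.,  -51.]), array([383., -85.]), array([881., -53.])]
1.5 [array([-117.,  -97.]), array([ 383., -133.]), array([882., -99.])]
1.57 [array([-116., -129.]), array([ 383., -166.]), array([ 882., -130.])]
1.65 [array([-114., -163.]), array([ 383., -202.]), array([ 880., -165.])]
1.75 [array([-109., -205.]), array([ 383., -245.]), array([ 875., -206.])]
hinge [array([ 18., -52.]), array([383., -70.]), array([748., -54.])]
post [ -3.57426197 220.69793669] pin [760.37102262 140.31267249]
```

View pics/w3.png

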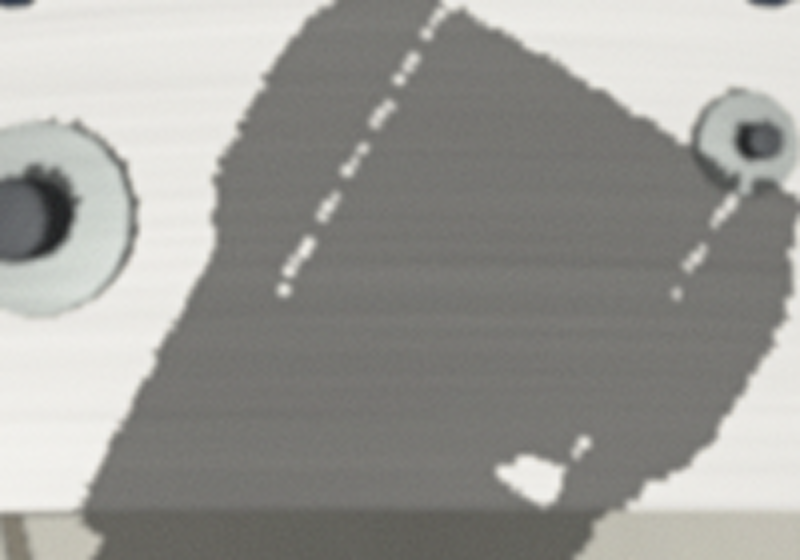

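The pin top is at crop (763,140), predicted (760,140), so the fixture estimate is good to 1–2 mm. The crop cut the guard off, so I'll recrop the same picture wider.

```bash
python3 - <<'E'
import numpy as np,cv2
im=np.load("w3.npy");cv2.imwrite("pics/w3b.png",cv2.resize(im[0:130,180:440],None,fx=3,fy=3,interpolation=2))
from h import *
s=sense()
hg=np.array([569.5,-221.5,50]);Z=R.from_euler('z',-.151);k=lambda p:((w2wpix(p,s)-[180,0])*3).round(0)
for a in (1.4,1.5,1.57,1.65,1.75): print(a,[k(hg+Z.apply([-76*np.cos(a)-2*np.sin(a),y,76*np.sin(a)-2*np.cos(a)])) for y in (78,0,-78)])
print("hinge",[k(hg+Z.apply([0,y,0])) for y in (78,-78)])
print("post",k(hg+Z.apply([-60,85,-5])),k(hg+Z.apply([-42,-85,-14])))
E
```

```text
1.4 [array([ 30., 143.]), array([409., 118.]), array([788., 142.])]
1.5 [array([ 29., 108.]), array([409.,  80.]), array([789., 107.])]
1.57 [array([29., 84.]), array([409.,  55.]), array([789.,  83.])]
1.65 [array([30., 57.]), array([409.,  27.]), array([788.,  56.])]
1.75 [array([33., 26.]), array([409.,  -5.]), array([785.,  25.])]
hinge [array([132., 141.]), array([686., 140.])]
post [116. 348.] [695. 287.]
```

View pics/w3b.png

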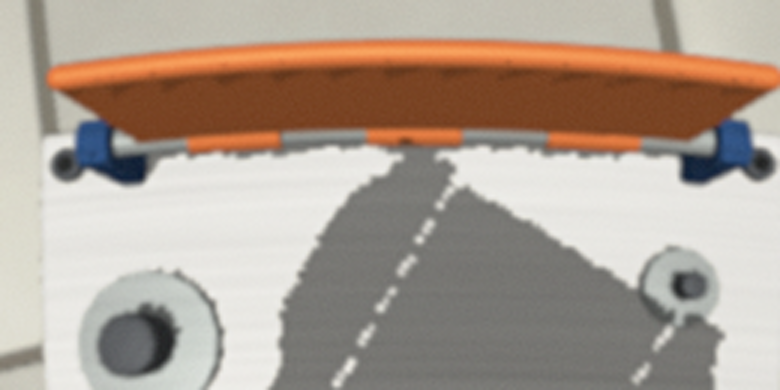

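The guard's top strip has its near edge at crop (409,64), with ends at (55,88) and (780,85). Predicted for 1.57 is 55/84, and for 1.5 it is 80/108. So the guard stands at about 1.55, upright. Next, over to the lever.

```bash
J="python3 -m jog"; $J '[[0,-0.042,-0.006,0,0,0,0.045],[0,-0.042,-0.006,0,0,0,0.045],[0,-0.042,-0.006,0,0,0,0.045],[0,-0.042,-0.006,0,0,0,0.045],[0,-0.042,-0.006,0,0,0,0.045]]' | grep -E "pos"; $J '[[0,-0.042,-0.006,0,0,0,0.045],[0,-0.042,-0.006,0,0,0,0.045],[0,-0.042,-0.006,0,0,0,0.045],[0,-0.042,-0.006,0,0,0,0.045],[0,-0.042,-0.006,0,0,0,0.045]]' | grep -E "pos"
$J '[[0,0,0,0,0,-0.141,0.045],[0,0,0,0,0,-0.141,0.045],[0,0,0,0,0,-0.141,0.045],[0,0,0,0,0,-0.141,0.045],[0,0,0,0,0,-0.141,0.045]]' | grep pos
$J '[[0,0,0,0,0,-0.141,0.045],[0,0,0,0,0,-0.141,0.045],[0,0,0,0,0,-0.141,0.045],[0,0,0,0,0,-0.141,0.045],[0,0,0,0,0,-0.141,0.045]]' | grep pos
$J '[[0,0,0,0,0,-0.141,0.045],[0,0,0,0,0,-0.141,0.045],[0,0,0,0,0,-0.141,0.045],[0,0,0,0,0,-0.141,0.045],[0,0,0,0,0,0,0.045]]'
python3 - <<'E'
from h import *
import cv2
s=sense();T=tool(s).as_matrix();print(s["time_s"],s["eef_pos"],"psi",np.arctan2(T[1,0],T[0,0]),T[:,2],s["joints"])
im=eyes.capture("wrist")[:,:,::-1];t=eyes.capture("top")[:,:,::-1]
np.save("w4.npy",im);np.save("t4.npy",t)
a=cv2.resize(t[195:275,345:460],(791,550),interpolation=2)
cv2.imwrite("pics/t4.png",a)
Z=R.from_euler('z',.2536);o=np.array([499,213.8,0])
print([w2wpix(o+Z.apply(p),s).round(1) for p in([0,49,36],[0,0,28],[18,-121,30])])
cv2.imwrite("pics/w4.png",im)
E
```

```text
eef_pos: [474.6, 6.9, 206.0]
eef_pos: [506.1, 214.9, 235.7]
eef_pos: [506.1, 213.1, 235.3]
eef_pos: [506.1, 213.0, 235.3]
time_s: 7.7
eef_pos: [506.0, 213.0, 235.4]
ee_rot: [-0.001, 0.612, 0.791, -0.001]
force: [0.4, -0.5, -0.0]
grip_width: 0.523
grip_force: 0.0
7.7 [506.02316747 212.9838266  235.44570384] psi 1.8244306791672873 [-1.79533287e-03 -2.48737217e-04 -9.99998357e-01] [ 1.84901988e-01  3.71904566e-01  1.43380435e+00  8.79537360e-05
  1.33769420e+00 -6.87529480e-02]
[array([311.7, 129.3]), array([311.9, 172.9]), array([327. , 269.9])]
```

View pics/w4.png

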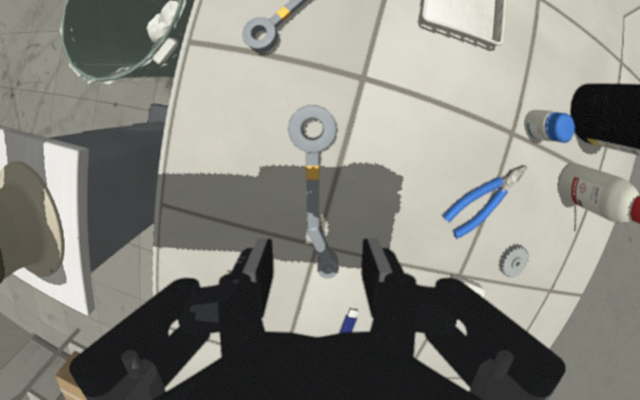

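View pics/t4.png

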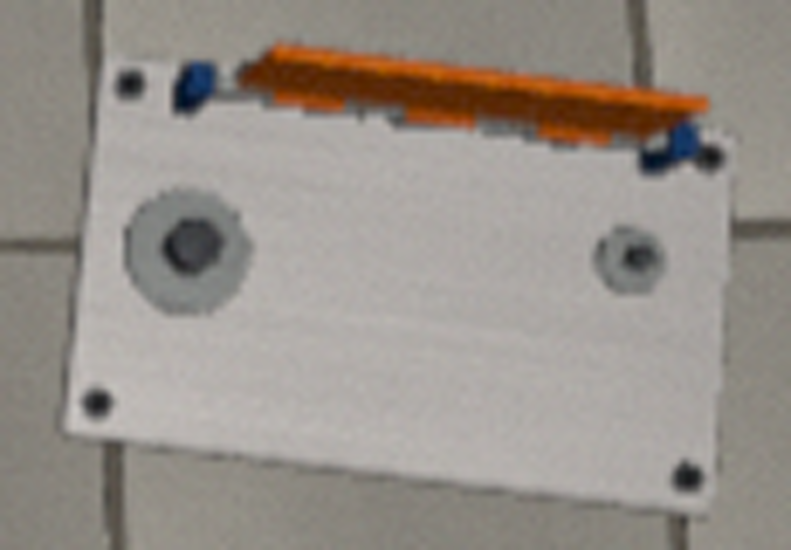

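The wrist view has the bore at (312,128), band at (313,172) and eye at (327,268). These match the estimates to about 1 px, so the lever pose is confirmed. In the top crop the guard is upright, the post is at (194,246) and the pin at (638,257).

```bash
J="python3 -m jog"; $J '[[0.0025,-0.0065,0,0,0,0,0.045],[0,0,0.049,0,0,0,0.045],[0,0,0.049,0,0,0,0.045],[0,0,0.049,0,0,0,0.045],[0,0,0.04,0,0,0,0.045]]' | grep pos; $J '[[0,0,0.02,0,0,0,0.045],[0,0,0.012,0,0,0,0.045],[0,0,0.003,0,0,0,0.045],[0,0,0,0,0,0,0.045]]'
python3 - <<'E'
from h import *
s=sense();T=tool(s).as_matrix();o=np.array([499,213.8,0])
print("psi",np.arctan2(T[1,0],T[0,0]),"offset in tool",T.T@(o-s["eef_pos"]))
f=791/115
P=ray2z("top",345+(194+.5)/f-.5,195+(246.5)/6.875-.5,45);Q=ray2z("top",345+638.5/f-.5,195+257.5/6.875-.5,36)
d=Q-P;print(P,Q,np.hypot(*d[:2]),"yaw",np.arctan2(d[1],d[0])-np.arctan2(-170,18))
E
```

```text
eef_pos: [497.6, 213.4, 47.4]
time_s: 8.7
eef_pos: [499.2, 213.5, 15.4]
ee_rot: [0.0, 0.613, 0.79, 0.0]
force: [0.0, -0.2, -0.0]
grip_width: 0.523
grip_force: 0.0
psi 1.8222445234095932 offset in tool [ 0.32180086 -0.10442951 15.44075219]
[ 522.51313093 -128.36953801   45.        ] [ 515.42944648 -297.47178229   36.        ] 169.2505468365839 yaw -0.1473547812605276
```

```bash
J="python3 -m jog"; $J '[[0,0,0.002,0,0,0,0.045],[0,0,0,0,0,0,0.02],[0,0,0,0,0,0,0.008],[0,0,0,0,0,0,0.004],[0,0,0,0,0,0,0.004]]' 70 ; $J '[[0,0,0,0,0,0,0.004],[0,0,0,0,0,0,0.004],[0,0,0,0,0,0,0.004]]'; python3 -c "
from h import *
s=sense();T=tool(s).as_matrix();print(np.arctan2(T[1,0],T[0,0]),T[:,2],s['eef_pos'])"
```

```text
time_s: 9.2
eef_pos: [499.3, 213.5, 13.6]
ee_rot: [0.0, 0.613, 0.79, 0.001]
force: [-1.7, 1.1, 5.6]
grip_width: 0.15
grip_force: 69.5
time_s: 9.5
eef_pos: [499.3, 213.5, 13.6]
ee_rot: [0.0, 0.613, 0.79, 0.001]
force: [-1.1, 0.6, 6.2]
grip_width: 0.151
grip_force: 69.5
1.8228219217776696 [ 1.44659552e-03  3.06683308e-04 -9.99998907e-01] [499.32159902 213.49720953  13.62497559]
```

```bash
J="python3 -m jog"; $J '[[0,0,-0.005,0,0,0,0.004],[0,0,-0.015,0,0,0,0.004],[0,0,-0.03,0,0,0,0.004],[0,0,-0.04,0,0,0,0.004],[0,0,-0.04,0,0,0,0.004]]'; $J '[[0,0,-0.03,0,0,0,0.004],[0,0,-0.01,0,0,0,0.004],[0,0,0,0,0,0,0.004],[0,0,0,0,0,0,0.004]]' 
python3 - <<'E'
from h import *
import cv2
s=sense();T=tool(s).as_matrix();print(s["eef_pos"],np.arctan2(T[1,0],T[0,0]),T[:,2],s["wrist_torque"])
im=eyes.capture("wrist")[:,:,::-1];np.save("w5.npy",im)
Z=R.from_euler('z',.2536);o=np.array([499,213.8,s["eef_pos"][2]-13.6])
print([((w2wpix(o+Z.apply(p),s)-[220,90])*3).round(1) for p in([0,49,36],[0,0,28],[18,-121,30])])
cv2.imwrite("pics/w5.png",cv2.resize(im[90:290,220:420],None,fx=3,fy=3,interpolation=2))
E
```

```text
time_s: 10.0
eef_pos: [498.2, 213.2, 143.9]
ee_rot: [-0.001, 0.613, 0.79, -0.001]
force: [0.7, 0.6, -2.5]
grip_width: 0.151
grip_force: 68.4
time_s: 10.4
eef_pos: [498.1, 213.2, 180.9]
ee_rot: [-0.001, 0.613, 0.79, -0.001]
force: [-0.5, 0.1, -3.4]
grip_width: 0.144
grip_force: 68.6
[498.05856097 213.17353466 180.93095516] 1.822730992871273 [-3.12581703e-03 -5.64889133e-04 -9.99994955e-01] [-0.04627445  0.02041173  0.04742167]
[array([303.4, 247.4]), array([302., 570.]), array([ 381.4, 1019.9])]
```

View pics/w5.png

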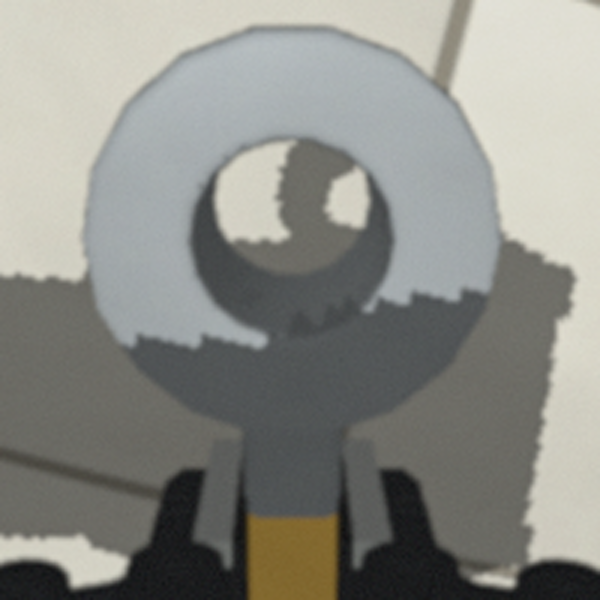

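The lever is held at the band. The bar is centred between the pads (bore at crop (291,237), bar at x≈292), it is level, and the load is about 3.4 N. I'll rotate it and carry it across high up.

```bash
J="python3 -m jog"; $J '[[0,0,0,0,0,0.05,0.004],[0,0,0,0,0,0.1,0.004],[0,0,0,0,0,0.1,0.004],[0,0,0,0,0,0.1,0.004],[0,0,0,0,0,0.05,0.004]]'|grep pos; $J '[[-0.01,0.002,0,0,0,0,0.004],[-0.02,0.004,0,0,0,0,0.004],[-0.03,0.006,0,0,0,0,0.004],[-0.03,0.006,0,0,0,0,0.004],[-0.03,0.006,0,0,0,0,0.004]]'|grep pos; $J '[[-0.03,0.006,0,0,0,0,0.004],[-0.03,0.006,0,0,0,0,0.004],[-0.03,0.006,0,0,0,0,0.004],[-0.03,0.006,0,0,0,0,0.004],[-0.03,0.006,0,0,0,0,0.004]]'|grep pos; $J '[[-0.03,0.006,0,0,0,0,0.004],[-0.03,0.006,0,0,0,0,0.004],[-0.025,0.005,0,0,0,0,0.004],[-0.0185,0.004,0,0,0,0,0.004],[-0.01,0.0025,0,0,0,0,0.004]]'|grep pos;  $J '[[0,0,0,0,0,0,0.004],[0,0,0,0,0,0,0.004],[0,0,0,0,0,0,0.004]]'
python3 - <<'E'
from h import *
s=sense();T=tool(s).as_matrix();print(s["time_s"],s["eef_pos"],np.arctan2(T[1,0],T[0,0]),T[:,2])
print("tool delta",T.T@(np.array([515.3,-177.1,108.6])-s["eef_pos"]))
E
```

```text
eef_pos: [498.2, 213.2, 180.9]
eef_pos: [504.3, 89.4, 181.8]
eef_pos: [511.7, -63.4, 181.8]
eef_pos: [518.2, -179.2, 181.7]
time_s: 12.75
eef_pos: [518.9, -176.5, 182.7]
ee_rot: [-0.0, 0.757, 0.653, -0.0]
force: [-0.5, -0.3, -2.7]
grip_width: 0.148
grip_force: 68.4
12.75 [ 518.8553736  -176.4646673   182.66863147] 1.4241019980857967 [-3.70816059e-04  4.02442363e-04 -9.99999850e-01]
tool delta [-1.17366709 -3.39279387 74.06968309]
```

Now I'll descend in small steps and check.

```bash
J="python3 -m jog"; $J '[[-0.001,-0.0035,0.01,0,0,0,0.004],[0,0,0.02,0,0,0,0.004],[0,0,0.02,0,0,0,0.004],[0,0,0.015,0,0,0,0.004],[0,0,0.008,0,0,0,0.004]]'|grep pos; $J '[[0,0,0,0,0,0,0.004],[0,0,0,0,0,0,0.004],[0,0,0,0,0,0,0.004],[0,0,0,0,0,0,0.004]]'
python3 - <<'E'
from h import *
import cv2
s=sense();T=tool(s).as_matrix();print(s["time_s"],s["eef_pos"],np.arctan2(T[1,0],T[0,0]),T[:,2])
print("tool delta",T.T@(np.array([515.3,-177.1,108.6])-s["eef_pos"]))
w=eyes.capture("wrist")[:,:,::-1];t=eyes.capture("top")[:,:,::-1];np.save("w6.npy",w);np.save("t6.npy",t)
a=cv2.resize(w[90:220,240:400],(480,390),interpolation=2);b=cv2.resize(t[190:270,345:460],(560,390),interpolation=2)
a=cv2.resize(w[90:220,250:385],(400,390),interpolation=2);b=cv2.resize(t[190:270,345:460],(400,278),interpolation=2)
c=np.zeros((390,800,3),np.uint8);c[:,:400]=a;c[:278,400:]=b
cv2.imwrite("pics/f6.png",c)
E
```

```text
eef_pos: [514.5, -177.0, 108.0]
time_s: 13.65
eef_pos: [515.6, -178.0, 110.4]
ee_rot: [0.001, 0.757, 0.653, 0.0]
force: [-0.4, -0.2, -3.3]
grip_width: 0.149
grip_force: 68.5
13.65 [ 515.58922041 -177.96094178  110.4349486 ] 1.4228774093695478 [ 1.07488107e-03 -6.34600711e-04 -9.99999221e-01]
tool delta [ 0.80977587 -0.4150695   1.83408994]
```

View pics/f6.png

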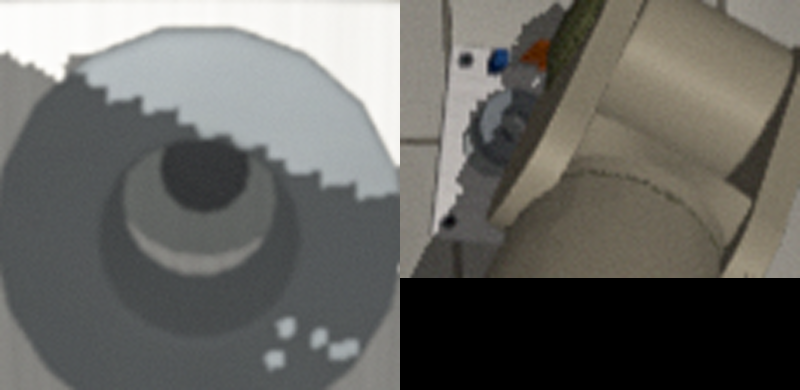

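Through the bore (bottom rim centred at crop (199,198), top rim at (199,236)) the dark post top is seen centred at about (204,168). I'll convert both to world coordinates. The top camera's view of the lever is blocked by the arm.

```bash
python3 - <<'E'
from h import *
np.set_printoptions(precision=2,suppress=True)
s=sense();T=tool(s).as_matrix();z0=s["eef_pos"][2]-13.6
f=lambda x,y:(250+(x+.5)/2.963-.5,90+(y+.5)/3-.5)
for k in(1,1.035):
    def W(x,y,z):
        u,v=f(x,y);return wray(317.04+(u-317.04)*k,198.13+(v-198.13)*k,s,z)
    a,b,p=W(199,198,z0),W(199,236,z0+36),W(204,168,45)
    print(k,"bore bottom",a,"top",b,"post",p,"tool: post-bore",(T.T@(p-a))[:2],"bore top",(T.T@(b-s["eef_pos"])),(T.T@(a-s["eef_pos"])))
E
```

```text
1 bore bottom [ 521.98 -128.41   96.61] top [ 522.07 -127.72  132.61] post [ 522.89 -129.65   45.  ] tool: post-bore [-1.08  1.05] bore top [ 50.62  -0.86 -22.42] [49.94 -0.87 13.58]
1.035 bore bottom [ 522.08 -127.7    96.61] top [ 522.12 -127.35  132.61] post [ 523.09 -128.49   45.  ] tool: post-bore [-0.61  1.08] bore top [ 51.    -0.86 -22.42] [50.65 -0.88 13.58]
```

```bash
J="python3 -m jog"; $J '[[-0.001,0.001,0.0015,0,0,0,0.004],[0,0,0,0,0,0,0.004],[0,0,0,0,0,0,0.004],[0,0,0,0,0,0,0.004],[0,0,0,0,0,0,0.004]]'
python3 - <<'E'
from h import *
s=sense();T=tool(s).as_matrix();print(s["eef_pos"],np.arctan2(T[1,0],T[0,0])-np.pi/2,T[:,2],s["dq"])
a=-.148/2;s3=dict(eef_pos=np.array([441.5,-203,180.3]),ee_rot=[0,np.cos(a),np.sin(a),0])
for k in(1,1.035):
    w=lambda u,v,z:wray(317.04+(u-317.04)*k,198.13+(v-198.13)*k,s3,z)
    P,Q=w(222.7,114.3,45),w(410.2,95,36);d=Q-P;print(P,Q,np.hypot(*d[:2]),"yaw",np.arctan2(d[1],d[0])-np.arctan2(-170,18))
E
```

```text
time_s: 14.25
eef_pos: [516.2, -179.0, 108.3]
ee_rot: [0.0, 0.757, 0.653, -0.0]
force: [-0.5, -0.5, -3.2]
grip_width: 0.151
grip_force: 68.5
[ 516.1801613  -178.98426291  108.30830402] -0.14794600155959015 [ 7.02988912e-06 -8.76576617e-06 -1.00000000e+00] [-0.00102013  0.00038231  0.00175147 -0.00160586  0.00046534  0.00017042]
[ 523.35525316 -130.9244491    45.        ] [ 516.19712835 -298.16237355   36.        ] 167.39104553324975 yaw -0.148265242099189
[ 526.54234131 -128.3675305    45.        ] [ 519.23873825 -301.71555119   36.        ] 173.50181236536747 yaw -0.14759700580903545
```

```bash
python3 -c "
from rig import finish_job
print(finish_job())"
```

```text
the job is handed in; nothing more can be done
None
```

The job is handed in at about 14 s of the 64 s: the chip guard stands upright at about 1.55 rad, and the lever is held level and still by its yellow band, with its bore within about 1 mm of the post axis and its underside about 50 mm above the post; the eye over the pin rests on the measured fixture yaw, because the arm hid it from the camera.

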